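# Point out the steps for the sponge cake

## Robot

A 6-joint arm with a two-finger parallel gripper is mounted at the origin on the work surface. World frame = base frame: x ahead of the robot, y to its left, z up, the work surface at z = 0. Lengths are in m, angles in rad, forces in N, time in s.
With the tool pointing down it reaches from about 0.375 to 0.9 m from the base axis. Payload 3.1 kg.
Tool frame: the origin (TCP) lies where the fingers leave the gripper's body, on its centre line; the fingertips stand 70 mm ahead of it and the grasp point (between the pads) lies 51 mm ahead of it; z points along the fingers, y is the line along which they close (so a half turn about z gives the same grasp; the last joint's range is limited). The gripper opens to 87 mm and grips with 3 to 60 N. Pads are 19 mm wide; open, the fingers measure 117 mm over their backs; the gripper's body (75 mm by 190 mm) begins 51 mm behind the grasp point.
Start: joints at [-0.178, 0.527, 1.433, -0, 1.181, -0.178], TCP at [0.625, 0, 0.292] pointing down, gripper open.
Joint ranges: [-3.08, 3.08], [-0.75, 2.2], [0.22, 2.44], [-1.43, 4.57], [0, 2.65], [-2.85, 2.85]. Speed limits (rad/s): [2.79, 2.79, 3.14, 3.14, 3.14, 3.14].

## Interface

Orientations are given as a unit quaternion [x, y, z, w].
In Python, from rig import robot gives the robot as it stands.
- The arm moves only by the tool send_rows, never from a script. Its argument "deltas" is text: rows parted by semicolons, each of 7 numbers parted by spaces: the shift along the tool's x, y, z in mm, then the turn, a rotation vector about the tool's x, y, z in degrees, then the opening, from 0 (shut) to 1 (fully open). A call has 1 to 10 rows; each row shifts and turns the commanded pose from where the row before left it, along the tool's axes as they then stand; what a row does not reach is not made up. A row lasts 1/8 s, in which the tool goes at most 62.5 mm and 10.7 degrees, less where a joint would pass 70% of its speed; a pose out of reach is approached as far as the arm can. A call is refused whole if a number of a shift passes 62.5 or a number of a turn 10.7, either way. A call with a gripper value outside its range is refused whole. The fingers move at their own pace and stop on an object; "newtons" is the grip in N (left out, the last holds). Time passes only in rows, so rows that do not move let the fingers close. It gives the time, the measured TCP pose, the force, the opening and the grip force at its end, in the units of the state.
- robot.get_obs(): the state, without advancing time (a new reading comes with each control period).
- robot.camera(name): name is "scene" or "side" or "wrist"; returns a dict with "image" (480x640x3 uint8, red, green, blue), "depth" (480x640 float32, m along the optical axis (not along the pixel's ray), 0 where there is no reading), "fovy" (degrees; the focal length in pixels is half the picture's height over the tangent of half this angle, whatever the lens; pixels are square), "cx", "cy" (the principal point, pixels), "rvec" (rotation vector, rad) and "tvec" (3), from world to camera coordinates, as OpenCV has them. Camera axes: x right, y down, z forward; pixel columns grow to the right and rows downward; lengths in m; the calibration is good to about 2 mm. A picture is of the moment at which its call begins.
- robot.hand_in(): hands the job in; it is judged then, once.
Trained networks look in the newest picture that a camera, given by its name, has taken for a name from the list of things; names that differ only in an ending like _2 or _b are one class to them, and where a whole thing is asked for, a point or a joint stands for the part that bears it (a point fixed in the world has none). Each returns a list of dicts, best first, with "p" (0 to 1); they miss things now and then, are a little off and sometimes report something else, mostly with a low value. They report only what shows in the picture. A call takes as long as a camera call. They do not tell look-alikes from the thing itself.
- robot.find_in(camera, thing): "box" ([left, top, right, bottom] in pixels, round what is visible of it).
- robot.cut_out(camera, thing): "region" (480x640 bool, what is visible of it) and "box" ([left, top, right, bottom] in pixels, round what is visible of it).
The state is a dict: "time": time; "q": joint angles; "joint_velocities": joint speeds; "joint_torque": joint torques, N m; "position": TCP position; "tool_rot": TCP orientation; "ft_force": force on the tool from outside, world axes, zero at the start; "moment": the same for the moment, N m; "grip_width": finger opening in m; "grip_force": force on a finger pad.
Only numpy, scipy, OpenCV 4.12 (cv2) and the standard library are available. Lean on these libraries where they do the work, as an engineer would, in place of code of your own. Each camera call takes 0.05 s, during which the arm holds its last target. There are 200 camera calls.

## Task

Show the kitchen helper the order of work by pointing straight down from above, fingertips two to five centimetres above each thing and held still there for two seconds: first at the red knob of the sifter's crank, then at the middle of the glass mixing bowl's mouth, then at the middle of the smaller cake tin's mouth. Touch and move nothing, and never bring the hand low over the middle of the larger tin, so that nobody takes that one. When all three are shown, raise the hand well clear, at least 25 cm above the counter, and stop.

Things in the scene. Friction and masses are not known exactly. Their poses are not given: they have to be found in the camera images.
- sifter_knob (a point): centre of the red ball knob (24 mm diameter) on the sifter's side crank; its top is 12 mm above this point. The crank turns easily at a touch about a level axis 55 mm above the counter and may stand up to 1 rad off upright, so the knob centre is 74 to 90 mm above the counter
- sifter: stainless steel sifter, an open cup 110 mm across and 100 mm high, loose on the counter; origin at the centre of its underside. The crank is on its own +x side (the knob 90 mm out from the cup's axis), a loop handle on its -x side reaches 108 mm out
- bowl_rim (a point): middle of the mouth of the loose glass mixing bowl, level with its rim: 190 mm across, 85 mm high
- tin_small_rim (a point): middle of the mouth of the smaller round aluminium cake tin, level with its rim: 140 mm across, 50 mm high, empty, loose
- tin_large_rim (a point): middle of the mouth of the larger round aluminium cake tin, level with its rim: 200 mm across, 50 mm high, empty, loose; not to be pointed at
- scraper: yellow silicone scraper lying flat, 260 mm long along its x, 50 mm wide, 13 mm high; origin near its middle, on the counter; leave alone
- mug: blue ceramic mug, 80 mm across, 85 mm high, origin under its centre; leave alone
- jar: closed glass jar with steel cap, 80 mm across, 120 mm high, origin under its centre; leave alone
- timer: orange kitchen timer, 66 mm across, 62 mm high, origin under its centre; leave alone. Round the counter stand fixed things, also to be left alone: at the right a white cabinet with a green flap (x 0 to 0.58, beyond y -0.56, 280 mm high), along the far edge (x above 0.77) canisters up to 200 mm high and a scale, at the left (y above 0.66) a bread box 180 mm high
There are look-alikes about, which are no part of the job. Leave any blue look-alike of the sifter alone.

How it is judged:
By the outcome, as a careful person would: the job done as asked, in the order asked, and still so for the second after the job is handed in, with the robot touching nothing.
It also fails if it takes over 64 s, if anything falls off the work surface, if the arm or the gripper's body presses on something with over 40 N, if the wrist force passes 120 N, or if a joint passes its speed limit or range.

## Working session

There is one attempt and no reset: what is moved stays moved. The work goes in short steps, Python scripts to look and compute and a tool call to move; the robot and the scene stay as the last step left them, time stands still between calls to the robot, and variables do not carry over. Pictures are saved under pics/ and viewed, at most 10 in all, crops included, and the job is handed in when it is done.

Besides the shell and the picture viewer there is one more tool, called after "Call:" in YAML: its name, and indented under it one key for each argument. send_rows: Moves the arm, as the interface text tells. Its arguments: {"type":"object","properties":{"deltas":{"type":"string"},"newtons":{"type":"number"}},"required":["deltas"]}

```bash
mkdir -p pics; cat > h.py <<'E'
import numpy as np, cv2
from rig import robot
def cam(n):
    c=robot.camera(n); c['f']=240/np.tan(np.radians(c['fovy'])/2); c['R']=cv2.Rodrigues(np.array(c['rvec'],float))[0]; c['t']=np.array(c['tvec'],float).reshape(3); return c
def cloud(c):
    v,u=np.mgrid[:480,:640]; d=c['depth']
    p=np.stack([(u-c['cx'])/c['f']*d,(v-c['cy'])/c['f']*d,d],-1)
    w=(p-c['t'])@c['R']; w[d<=0]=np.nan; return w
def save(c,n): cv2.imwrite('pics/'+n+'.png',cv2.cvtColor(c['image'],cv2.COLOR_RGB2BGR))
E
python3 - <<'E'
from h import *
for n in ('scene','side'):
    c=cam(n); save(c,n+'1'); w=cloud(c)
    print(n,'campos',(-c['R'].T@c['t']).round(2))
    for t in ('sifter_knob','sifter','bowl_rim','tin_small_rim','tin_large_rim','mug','jar','timer','scraper'):
        for r in robot.cut_out(n,t)[:4]:
            if r['p']<.2: continue
            q=w[r['region']]; q=q[~np.isnan(q[:,0])]
            if len(q)==0: print(t,r['p'],r['box'],'nodepth');continue
            print(t,round(r['p'],2),np.round(r['box']).tolist(),'lo',np.percentile(q,2,0).round(3),'hi',np.percentile(q,98,0).round(3))
E
```

```text
scene campos [ 0.95 -0.5   0.98]
sifter_knob 0.59 [215.0, 342.0, 234.0, 355.0] lo [ 0.56  -0.363  0.058] hi [ 0.591 -0.342  0.104]
sifter_knob 0.54 [140.0, 269.0, 158.0, 280.0] lo [ 0.285 -0.362  0.043] hi [ 0.345 -0.333  0.104]
sifter 0.97 [145.0, 304.0, 233.0, 374.0] lo [ 0.401 -0.426  0.001] hi [ 0.581 -0.324  0.102]
sifter 0.7 [135.0, 209.0, 189.0, 282.0] lo [ 0.224 -0.352  0.003] hi [ 0.337 -0.205  0.101]
bowl_rim 0.81 [271.0, 253.0, 363.0, 332.0] lo [ 0.54  -0.208  0.003] hi [ 0.708 -0.041  0.087]
tin_small_rim 0.87 [384.0, 126.0, 415.0, 168.0] lo [0.424 0.326 0.002] hi [0.515 0.45  0.052]
tin_large_rim 0.73 [350.0, 210.0, 435.0, 282.0] lo [0.552 0.018 0.002] hi [0.741 0.211 0.052]
mug 0.98 [432.0, 183.0, 468.0, 228.0] lo [0.658 0.262 0.006] hi [0.732 0.34  0.088]
jar 0.57 [258.0, 366.0, 301.0, 426.0] lo [ 0.684 -0.377  0.006] hi [ 0.754 -0.306  0.123]
timer 0.84 [398.0, 292.0, 428.0, 326.0] lo [ 0.754 -0.024  0.001] hi [0.817 0.047 0.064]
scraper 0.59 [263.0, 172.0, 320.0, 242.0] lo [ 0.338 -0.075  0.003] hi [0.408 0.165 0.017]
scraper 0.57 [431.0, 184.0, 469.0, 226.0] lo [0.6
[... 577 characters left out ...]
7.0, 333.0] lo [ 0.544 -0.22   0.003] hi [ 0.714 -0.041  0.085]
tin_small_rim 0.96 [240.0, 162.0, 296.0, 205.0] lo [ 0.381  0.309 -0.001] hi [0.508 0.449 0.049]
tin_large_rim 0.64 [312.0, 206.0, 404.0, 259.0] lo [0.552 0.025 0.001] hi [0.739 0.209 0.049]
mug 0.87 [349.0, 168.0, 385.0, 204.0] lo [0.653 0.258 0.012] hi [0.728 0.338 0.085]
jar 0.74 [419.0, 324.0, 478.0, 418.0] lo [ 0.674 -0.38   0.001] hi [ 0.744 -0.31   0.121]
timer 0.74 [420.0, 240.0, 450.0, 276.0] lo [ 0.756 -0.028  0.001] hi [0.812 0.012 0.061]
timer 0.28 [420.0, 324.0, 480.0, 419.0] lo [ 0.674 -0.38   0.008] hi [ 0.743 -0.315  0.121]
scraper 0.92 [216.0, 230.0, 250.0, 305.0] lo [ 0.339 -0.081  0.005] hi [0.406 0.166 0.014]
```

View pics/scene1.png

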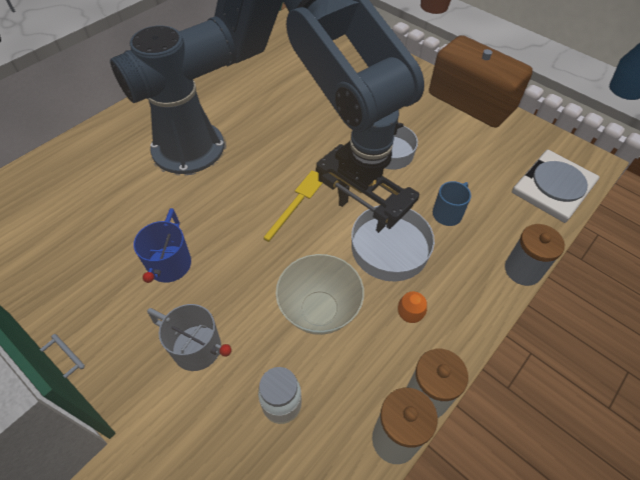

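View pics/side1.png

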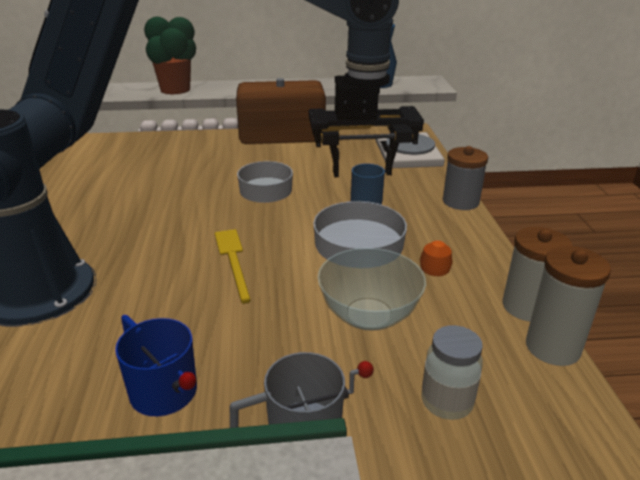

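The scene view shows the steel sifter at (190,337) with its red knob at (225,350). The blue look-alike is at (165,250), knob (148,277), and is to be left alone. The bowl is at (320,293), the large tin at (393,240) and the small tin at (397,145), partly behind the wrist. In the side view the steel sifter's knob is at (366,369) and the blue one's at (188,381). I choose the steel sifter's knob and now refine it.

```bash
python3 - <<'E'
from h import *
from scipy.optimize import least_squares as LS
def circ(q,r): 
    s=LS(lambda p:np.hypot(q[:,0]-p[0],q[:,1]-p[1])-r,q[:,:2].mean(0),loss='soft_l1',f_scale=.004); return s.x.round(4),len(q),np.abs(s.fun).mean().round(4)
rays=[]
for n in ('scene','side'):
    c=cam(n); w=cloud(c); I=c['image'].astype(int)
    x,y,z=w[...,0],w[...,1],w[...,2]
    red=(I[...,0]>110)&(I[...,1]<60)&(I[...,2]<60)
    b=(213,340,236,360) if n=='scene' else (345,355,380,385)
    m=np.zeros_like(red); m[b[1]:b[3],b[0]:b[2]]=1; m&=red
    q=w[m]; q=q[~np.isnan(q[:,0])]; q=q[q[:,2]>.05]
    s=LS(lambda p:np.linalg.norm(q-p,axis=1)-.012,q.mean(0)-[0,0,.006],loss='soft_l1',f_scale=.002)
    v,u=np.nonzero(m); cu,cv_=(u.min()+u.max())/2,(v.min()+v.max())/2
    d=c['R'].T@np.array([(cu-c['cx'])/c['f'],(cv_-c['cy'])/c['f'],1]); rays.append((-c['R'].T@c['t'],d/np.linalg.norm(d)))
    print(n,'knob',s.x.round(4),len(q),(cu,cv_))
    for nm,cx,cy,h,R in (('bowl',.625,-.125,.085,.095),('small',.445,.38,.05,.07),('large',.646,.115,.05,.1),('sifter',.46,-.377,.1,.055)):
        m=(abs(z-h)<.006)&(abs(np.hypot(x-cx,y-cy)-R+.003)<.022)
        print(nm,circ(w[m],R-.002))
    if n=='scene': cv2.imwrite('pics/crop.png',cv2.resize(cv2.cvtColor(c['image'][190:390,100:310],cv2.COLOR_RGB2BGR),None,fx=2.8,fy=2.8))
A=sum(np.eye(3)-np.outer(d,d) for _,d in rays); bb=sum((np.eye(3)-np.outer(d,d))@o for o,d in rays)
print('tri',np.linalg.solve(A,bb).round(4)); o=robot.get_obs(); print(o['time'],o['position'],o['tool_rot'])
from scipy.spatial.transform import Rotation as Ro; print(Ro.from_quat(o['tool_rot']).as_matrix().round(3))
E
```

```text
scene knob [ 0.5801 -0.3517  0.0903] 78 (np.float64(225.0), np.float64(349.0))
bowl (array([ 0.6288, -0.1287]), 707, np.float64(0.0019))
small (array([0.4469, 0.3806]), 117, np.float64(0.0013))
large (array([0.6466, 0.1143]), 423, np.float64(0.0011))
sifter (array([ 0.4937, -0.3749]), 167, np.float64(0.0013))
side knob [ 0.5801 -0.3551  0.0897] 68 (np.float64(365.5), np.float64(364.5))
bowl (array([ 0.6269, -0.1318]), 890, np.float64(0.0017))
small (array([0.4455, 0.3779]), 238, np.float64(0.0018))
large (array([0.6451, 0.1111]), 479, np.float64(0.0014))
sifter (array([ 0.4923, -0.3785]), 462, np.float64(0.001))
tri [ 0.5816 -0.351   0.0957]
1.1 [6.24977260e-01 3.37374094e-05 2.92244636e-01] [ 7.07117636e-01  7.07095926e-01 -8.76395609e-07 -1.27240310e-05]
[[ 0.  1. -0.]
 [ 1. -0.  0.]
 [ 0. -0. -1.]]
```

View pics/crop.png

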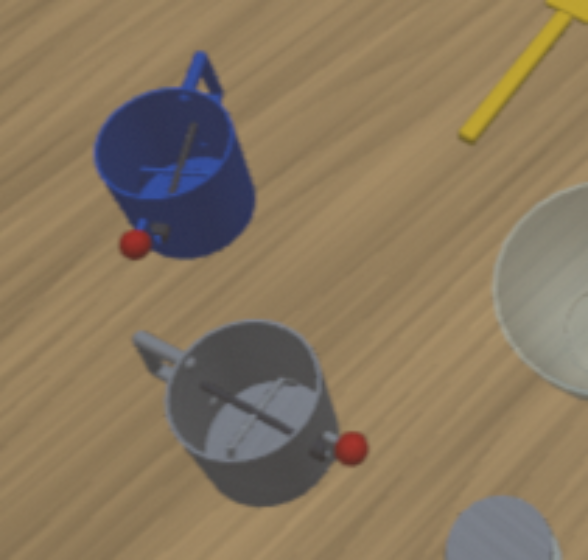

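The knob is at (0.580, -0.353, 0.090), 0.090 m from the sifter's axis and at an allowed height. The bowl is at (0.628, -0.130), the small tin at (0.446, 0.379) and the large tin at (0.646, 0.113). Tool x is world y, tool y is world x, and tool z points down. I'll move over the knob while staying high.

Call:
send_rows:
  deltas: "-15 -2 0 0 0 0 0.1;-35 -5 0 0 0 0 0.1;-45 -6 0 0 0 0 0.1;-45 -6 0 0 0 0 0.1;-45 -6 0 0 0 0 0.1;-45 -6 0 0 0 0 0.1;-45 -6 0 0 0 0 0.1;-40 -4 0 0 0 0 0.1;-25 -3 0 0 0 0 0.1;-13 -1 0 0 0 0 0.1"
  newtons: 3

```text
time: 2.35
position: [0.5794, -0.3545, 0.2921]
tool_rot: [0.708, 0.707, 0.0, -0.0]
ft_force: [1.0, 0.4, -0.1]
grip_width: 0.0094
grip_force: 0.0
```

```bash
python3 - <<'E'
from h import *
c=cam('wrist'); save(c,'w1'); w=cloud(c); I=c['image'].astype(int)
o=robot.get_obs(); print(o['time'],o['position'],o['grip_width'])
red=(I[...,0]>110)&(I[...,1]<60)&(I[...,2]<60)
q=w[red]; q=q[(q[:,2]>.05)&(q[:,2]<.13)&(q[:,0]>.5)]; print(len(q), np.percentile(q,2,0).round(4),np.percentile(q,98,0).round(4))
E
```

```text
2.4 [ 0.57950968 -0.35542529  0.2920786 ] 0.009410299947912966
303 [ 0.571  -0.362   0.0931] [ 0.5905 -0.3423  0.101 ]
```

View pics/w1.png

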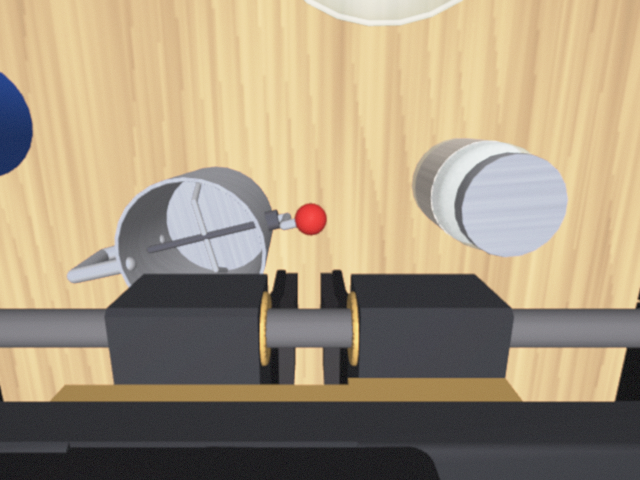

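The wrist view shows the steel sifter's knob at (311,219), centre (0.581, -0.352), top at 0.102. The cup and jar are clear of the fingers. I'll lower 90 mm and hold.

Call:
send_rows:
  deltas: "2 1 8 0 0 0 0.1;0 0 15 0 0 0 0.1;0 0 17 0 0 0 0.1;0 0 15 0 0 0 0.1;0 0 12 0 0 0 0.1;0 0 10 0 0 0 0.1;0 0 8 0 0 0 0.1;0 0 5 0 0 0 0.1;0 0 0 0 0 0 0.1;0 0 0 0 0 0 0.1"

```text
time: 3.65
position: [0.5812, -0.3512, 0.2027]
tool_rot: [0.707, 0.707, 0.0, 0.0]
ft_force: [0.8, -0.7, 0.9]
grip_width: 0.0088
grip_force: 0.0
```

Call:
send_rows:
  deltas: "0 0 0 0 0 0 0.1;0 0 0 0 0 0 0.1;0 0 0 0 0 0 0.1;0 0 0 0 0 0 0.1;0 0 0 0 0 0 0.1;0 0 0 0 0 0 0.1;0 0 0 0 0 0 0.1;0 0 0 0 0 0 0.1;0 0 0 0 0 0 0.1;0 0 0 0 0 0 0.1"

```text
time: 4.9
position: [0.581, -0.351, 0.2023]
tool_rot: [0.707, 0.707, 0.0, 0.0]
ft_force: [-0.1, -0.6, 0.5]
grip_width: 0.0092
grip_force: 0.0
```

Call:
send_rows:
  deltas: "0 0 0 0 0 0 0.1;0 0 0 0 0 0 0.1;0 0 0 0 0 0 0.1;0 0 0 0 0 0 0.1;0 0 0 0 0 0 0.1;0 0 0 0 0 0 0.1;0 0 0 0 0 0 0.1;0 0 0 0 0 0 0.1;0 0 0 0 0 0 0.1;0 0 0 0 0 0 0.1"

```text
time: 6.15
position: [0.581, -0.351, 0.2023]
tool_rot: [0.707, 0.707, -0.0, 0.0]
ft_force: [-0.8, -0.3, 0.3]
grip_width: 0.009
grip_force: 0.0
```

Call:
send_rows:
  deltas: "0 0 -10 0 0 0 0.1;0 0 -20 0 0 0 0.1;0 0 -25 0 0 0 0.1;0 0 -20 0 0 0 0.1;12 2 -10 0 0 0 0.1;30 6 -5 0 0 0 0.1;40 9 0 0 0 0 0.1;40 9 0 0 0 0 0.1;40 9 0 0 0 0 0.1;30 6 0 0 0 0 0.1"

```text
time: 7.4
position: [0.6218, -0.1561, 0.2921]
tool_rot: [0.707, 0.708, 0.0, -0.001]
ft_force: [0.5, -0.0, -0.5]
grip_width: 0.0088
grip_force: 0.0
```

Call:
send_rows:
  deltas: "19 4 0 0 0 0 0.1;10 2 0 0 0 0 0.1;0 0 8 0 0 0 0.1;0 0 18 0 0 0 0.1;0 0 22 0 0 0 0.1;0 0 20 0 0 0 0.1;0 0 16 0 0 0 0.1;0 0 11 0 0 0 0.1;0 0 7 0 0 0 0.1;0 0 0 0 0 0 0.1"

```text
time: 8.65
position: [0.6279, -0.13, 0.1899]
tool_rot: [0.707, 0.707, -0.0, -0.0]
ft_force: [0.0, 0.5, 0.4]
grip_width: 0.0088
grip_force: 0.0
```

Call:
send_rows:
  deltas: "0 0 0 0 0 0 0.1;0 0 0 0 0 0 0.1;0 0 0 0 0 0 0.1;0 0 0 0 0 0 0.1;0 0 0 0 0 0 0.1;0 0 0 0 0 0 0.1;0 0 0 0 0 0 0.1;0 0 0 0 0 0 0.1;0 0 0 0 0 0 0.1;0 0 0 0 0 0 0.1"

```text
time: 9.9
position: [0.628, -0.13, 0.1902]
tool_rot: [0.707, 0.707, -0.0, -0.0]
ft_force: [0.6, -0.5, 0.5]
grip_width: 0.0086
grip_force: 0.0
```

Call:
send_rows:
  deltas: "0 0 0 0 0 0 0.1;0 0 0 0 0 0 0.1;0 0 0 0 0 0 0.1;0 0 0 0 0 0 0.1;0 0 0 0 0 0 0.1;0 0 0 0 0 0 0.1;0 0 0 0 0 0 0.1;0 0 0 0 0 0 0.1;0 0 0 0 0 0 0.1;0 0 0 0 0 0 0.1"

```text
time: 11.15
position: [0.628, -0.13, 0.1902]
tool_rot: [0.707, 0.707, -0.0, -0.0]
ft_force: [-0.0, 0.7, -0.5]
grip_width: 0.0083
grip_force: 0.0
```

Call:
send_rows:
  deltas: "0 0 -10 0 0 0 0.1;0 0 -25 0 0 0 0.1;0 0 -35 0 0 0 0.1;0 0 -30 0 0 0 0.1;0 -10 -20 0 0 0 0.1;0 -25 -10 0 0 0 0.1;0 -35 0 0 0 0 0.1;0 -40 0 0 0 0 0.1;0 -35 0 0 0 0 0.1;10 -20 0 0 0 0 0.1"

```text
time: 12.4
position: [0.4603, -0.1197, 0.3203]
tool_rot: [0.708, 0.707, -0.0, -0.001]
ft_force: [0.8, -0.1, -1.2]
grip_width: 0.0087
grip_force: 0.0
```

Call:
send_rows:
  deltas: "30 -10 0 0 0 0 0.1;45 -7 0 0 0 0 0.1;50 0 0 0 0 0 0.1;50 0 0 0 0 0 0.1;50 0 0 0 0 0 0.1;50 0 0 0 0 0 0.1;50 0 0 0 0 0 0.1;50 0 0 0 0 0 0.1;45 0 0 0 0 0 0.1;40 0 0 0 0 0 0.1"

```text
time: 13.65
position: [0.445, 0.3412, 0.3203]
tool_rot: [0.707, 0.707, -0.0, -0.0]
ft_force: [1.1, -0.6, -0.4]
grip_width: 0.0087
grip_force: 0.0
```

Call:
send_rows:
  deltas: "25 0 0 0 0 0 0.1;14 0 0 0 0 0 0.1;0 0 0 0 0 0 0.1;0 0 0 0 0 0 0.1"

```text
time: 14.15
position: [0.4458, 0.378, 0.3202]
tool_rot: [0.707, 0.707, -0.001, 0.0]
ft_force: [0.2, -0.1, 0.3]
grip_width: 0.009
grip_force: 0.0
```

```bash
python3 - <<'E'
from h import *
from scipy.optimize import least_squares as LS
c=cam('wrist'); save(c,'w2'); w=cloud(c); x,y,z=w[...,0],w[...,1],w[...,2]
o=robot.get_obs(); print(o['time'],o['position'])
m=(abs(z-.05)<.006)&(abs(np.hypot(x-.446,y-.379)-.067)<.02); q=w[m]
s=LS(lambda p:np.hypot(q[:,0]-p[0],q[:,1]-p[1])-.068,[.446,.379],loss='soft_l1',f_scale=.004); print(s.x,len(q),np.abs(s.fun).mean(),q.min(0),q.max(0))
E
```

```text
14.2 [0.44594763 0.37792416 0.32026158]
[0.4462726  0.38175044] 2134 0.0009213185994245563 [0.37659078 0.31205834 0.0440019 ] [0.51588077 0.45121368 0.05205052]
```

View pics/w2.png

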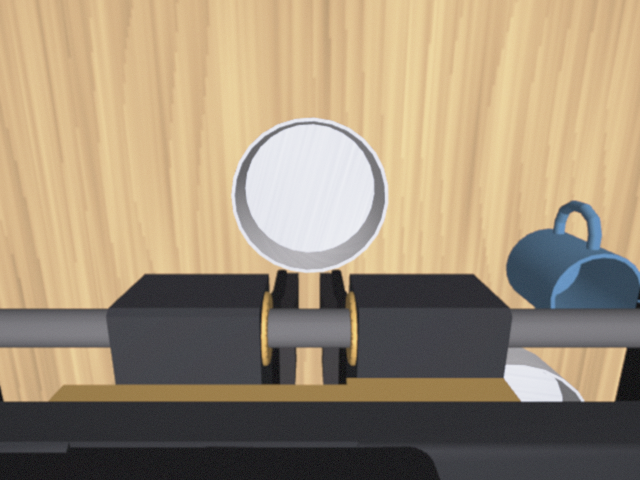

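The small tin is at (310,195), centre (0.446, 0.381), clear of the mug at (575,260). I'll shift +3 mm in y, lower 165 mm to TCP 0.155 (fingertips at 0.085, which is 35 mm above the rim), hold, then raise.

Call:
send_rows:
  deltas: "3 0 8 0 0 0 0.1;0 0 20 0 0 0 0.1;0 0 28 0 0 0 0.1;0 0 30 0 0 0 0.1;0 0 28 0 0 0 0.1;0 0 22 0 0 0 0.1;0 0 16 0 0 0 0.1;0 0 9 0 0 0 0.1;0 0 4 0 0 0 0.1;0 0 0 0 0 0 0.1"

```text
time: 15.45
position: [0.4462, 0.3821, 0.1555]
tool_rot: [0.707, 0.707, 0.0, 0.0]
ft_force: [0.8, 0.2, 0.3]
grip_width: 0.0082
grip_force: 0.0
```

Call:
send_rows:
  deltas: "0 0 0 0 0 0 0.1;0 0 0 0 0 0 0.1;0 0 0 0 0 0 0.1;0 0 0 0 0 0 0.1;0 0 0 0 0 0 0.1;0 0 0 0 0 0 0.1;0 0 0 0 0 0 0.1;0 0 0 0 0 0 0.1;0 0 0 0 0 0 0.1;0 0 0 0 0 0 0.1"

```text
time: 16.7
position: [0.446, 0.3821, 0.1552]
tool_rot: [0.707, 0.707, -0.0, -0.0]
ft_force: [0.9, -0.3, -0.5]
grip_width: 0.0089
grip_force: 0.0
```

Call:
send_rows:
  deltas: "0 0 0 0 0 0 0.1;0 0 0 0 0 0 0.1;0 0 0 0 0 0 0.1;0 0 0 0 0 0 0.1;0 0 0 0 0 0 0.1;0 0 0 0 0 0 0.1;0 0 0 0 0 0 0.1;0 0 0 0 0 0 0.1;0 0 0 0 0 0 0.1;0 0 0 0 0 0 0.1"

```text
time: 17.95
position: [0.446, 0.382, 0.1553]
tool_rot: [0.707, 0.707, 0.0, -0.0]
ft_force: [-0.2, 0.3, 0.2]
grip_width: 0.0087
grip_force: 0.0
```

Call:
send_rows:
  deltas: "0 0 -10 0 0 0 0.1;0 0 -25 0 0 0 0.1;0 0 -35 0 0 0 0.1;0 0 -35 0 0 0 0.1;0 0 -35 0 0 0 0.1;0 0 -30 0 0 0 0.1;0 0 -25 0 0 0 0.1;0 0 -10 0 0 0 0.1;0 0 0 0 0 0 0.1;0 0 0 0 0 0 0.1"

```text
time: 19.2
position: [0.4454, 0.3817, 0.3591]
tool_rot: [0.707, 0.707, -0.001, -0.0]
ft_force: [-0.1, 0.9, -0.3]
grip_width: 0.0089
grip_force: 0.0
```

```bash
python3 -c "
from h import *
o=robot.get_obs(); print(o['position'],np.abs(o['joint_velocities']).max()); print(robot.hand_in())"
```

```text
[0.4454332  0.38170229 0.35907321] 0.01037145397061632
the job is handed in; nothing more can be done
None
```

I pointed at the knob, the bowl and the small tin in that order, fingertips 30–35 mm above each and held there over 2 s, touching nothing; the hand then rose until the fingertips were about 29 cm above the counter, and the job is handed in (no verdict was returned).

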